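# Load the disc cutter

### The arm

A 6-joint arm with a two-finger parallel gripper is mounted at the origin on a cart in front of the work surface, level with it; the furniture and walls round the work are solid. World frame = base frame: x ahead of the robot, y to its left, z up, the work surface at z = 0. Lengths are in m, angles in rad, forces in N, time in s.
With the tool pointing down it reaches from about 0.375 to 0.9 m from the base axis. Payload 3.1 kg.
Tool frame: the origin (TCP) lies midway between the tips of the shut fingers; the grasp point (between the pads) lies 19 mm behind it (manip.grasp_offset is the distance from the TCP to the grasp point, in m); z points along the fingers, y is the line along which they close (so a half turn about z gives the same grasp; the last joint's range is limited). The gripper opens to 85 mm and grips with 20 to 120 N. Pads are 22 mm wide; open, the fingers measure 114 mm over their backs; the gripper's body (76 mm by 85 mm) begins 54 mm behind the grasp point. The pads swing forward as they close: fully open they stand 13 mm farther back than shut.
Start: joints at [1.05, 0.527, 1.433, -0, 1.181, -0.178], TCP at [0.21, 0.589, 0.231] pointing down, gripper open.
Joint ranges: [-3.08, 3.08], [-0.75, 2.2], [0.22, 2.44], [-1.43, 4.57], [0, 2.65], [-2.85, 2.85]. Speed limits (rad/s): [2.79, 2.79, 3.14, 3.14, 3.14, 3.14].

### API

Orientations are given as a unit quaternion [x, y, z, w].
In Python, from station import sensors, cams, order, manip gives the robot as it stands.
- The arm moves only by the tool move_arm, never from a script. Its argument "targets" is a list of rows, each an object of numbers: "dx", "dy", "dz": the shift along the world's x, y, z normalised to -1 to 1, where 1 is 25 mm; "rx", "ry", "rz": the turn, a rotation vector about the world's x, y, z normalised to -1 to 1, where 1 is 30 degrees. A call has exactly 10 rows; each row shifts and turns the commanded pose from where the row before left it; what a row does not reach is not made up. A row lasts 1/8 s, in which the tool goes at most 62.5 mm and 10.7 degrees, less where a joint would pass 70% of its speed; a pose out of reach is approached as far as the arm can. A call with a number of a shift or a turn outside -1 to 1 is refused whole. A call with a gripper value outside its range is refused whole. "claw" is the opening in per cent of the stroke, from 0 (shut) to 100 (fully open), set as the call begins (left out, the last holds). The fingers move at their own pace and stop on an object; "newtons" is the grip in N (left out, the last holds). Time passes only in rows, so rows that do not move let the fingers close, or fill a call up. It gives the time, the measured TCP pose, the force, the opening and the grip force at its end, in the units of the state.
- sensors.sense(): the state, without advancing time (a new reading comes with each control period).
- cams.snapshot(name): name is "side" or "top"; returns the picture (420x560x3 uint8, red, green, blue); there is no depth.
- cams.camera_model(name): a dict with "fx", "fy", "cx", "cy" (pixels), "extrinsics" (4x4, takes a point from world to camera coordinates). Camera axes: x right, y down, z forward; pixel columns grow to the right and rows downward; lengths in m; the calibration is good to about 2 mm. A picture is of the moment at which its call begins. camera_model takes no time and is no camera call.
- order.sign_off(): hands the job in; it is judged then, once.
The state is a dict: "t": time; "q": joint angles; "qd": joint speeds; "tau": joint torques, N m; "tcp_pos": TCP position; "tool_rot": TCP orientation; "force": force on the tool from outside, world axes, zero at the start; "ft_torque": the same for the moment, N m; "finger_gap": opening from 0.0 (shut) to 1.0 (fully open); "gripper_force": force on a finger pad.
Only numpy, scipy, OpenCV 4.12 (cv2) and the standard library are available. Lean on these libraries where they do the work, as an engineer would, in place of code of your own. Each camera call takes 0.05 s, during which the arm holds its last target. There are 200 camera calls.

### The job

Load the disc cutter on the bench: with the fingertips pressed on its upper face, slide the thin brass blank over the feed table until its long edge lies along the fence all the way and its front edge is fully home against the back stop inside the die slot, pressing lightly (about 10 N; more than 30 N would mark it). Then take the thick punch from the wooden stand, lower it gently into the cutter's large hole until it stands on the blank, and let go. Leave the thin punch and the other tools where they are.

Things in the scene. Friction and masses are not known exactly. Their poses are not given: they have to be found in the camera images.
- cutter: Steel disc cutter fixed on the bench, with steel feed table on levelling feet; level, but its height varies (origin 0-8 mm above the bench). Frame: x = feed direction, y = towards the fence. Deck (feed table's upper face): z = 26 mm, x -192 to -22, y -90 to +50 mm, oiled (friction about 0.2 to the blank). Upper die: 16 mm plate, z 31.5 to 47.5, x -22 to +42, y -90 to +50 mm.
- fence (a point): Foot of the fence's inner face on the deck, mid-length (cutter frame x = -104, y = +35, z = 26 mm). The fence is a straight dark bar, 5.5 mm high and 15 mm wide, along the deck's +y edge from x = -186 mm to the back stop. The blank lies along it when its centre is at cutter y = +5 mm.
- slot_mouth (a point): Front edge of the lower die (cutter frame x = -22, y = +5, z = 26 mm). The slot between lower die (0.3 mm below the deck) and upper die is 5.5 mm high, open towards -x, clear from y = -75 mm to the fence.
- back_stop (a point): Face of the back stop at the inner end of the slot (cutter frame x = +20, y = +5, z = 26 mm), 42 mm in from the mouth. With the blank home its centre is at cutter x = -30 mm, and 58 mm of it still stand out on the feed table.
- blank: Loose flat brass blank, 100 x 60 x 2.5 mm (x, y, z), about 0.12 kg; origin at the centre of its underside, x along its long side. Brushed face: a fingertip holds on it (friction 0.7 or more). Starts flat on the feed table, askew by up to about 17 degrees and off the fence, its front edge short of the slot. Too thin to pinch. Pushed sideways, it turns about the fingertip until it lies along the fence.
- large_hole (a point): Centre of the mouth of the cutter's large round hole (18 mm across, through the upper die), in the upper die's top face, 47.5 mm above the cutter's origin and at x = 0, y = +16 mm of its frame; axis vertical.
- small_hole (a point): Centre of the mouth of the cutter's small round hole (12 mm across), in the same face at x = 0, y = -10 mm. Not used.
- punch_stand: Wooden block fixed to the bench, 50 x 90 x 30 mm, origin at the centre of its underside; two blind holes 14 mm deep: an 18 mm hole at y = +22 mm for the thick punch and a 12 mm hole at y = -22 mm for the thin one.
- thick_punch: Plain round steel punch, 16 mm across, 70 mm long, about 0.11 kg; origin at the centre of its lower end, z along it. Starts upright in the stand, lower end 16 mm above the bench, 56 mm of it standing out. In the cutter, standing on the blank, its lower end is 28.5 mm above the cutter's origin and 51 mm of it stand out above the die.
- thin_punch: Plain round steel punch, 10 mm across, 70 mm long, upright in the stand; stays there.
- ring_clamp: Loose wooden ring clamp lying on the bench, 27 x 144 x 24 mm; bystander.
- dividers: Loose steel dividers lying on the bench, 44 x 117 x 8 mm; bystander.
- tweezers: Loose steel tweezers lying on the bench, 19 x 163 x 9 mm; bystander.
- caliper: Loose caliper lying on the bench, 60 x 200 x 14 mm; bystander.
- flux_jar: Loose small white jar, 48 mm across, 29 mm high; bystander.
Not all that is in view belongs to the job. There is more than one size of the blank; the job needs the smaller.

How it is judged:
On the way, in this order (a step that is already met when the one before it is completed fails the run):
1. the fingertips press on the blank's upper face (contact force between the fingers and blank above 1.5 N and x of the grasp point in the frame of blank between -0.05 and 0.05 m and y of the grasp point in the frame of blank between -0.03 and 0.03 m), for 0.1 s.
2. the blank is square along the fence and home against the back stop (x of blank in the frame of cutter above -0.0325 m and y of blank in the frame of cutter above 0.0025 m and angle between the x axis of blank and the x axis of cutter, either way round below 0.035 rad), for 0.2 s.
3. the thick punch stands in the large hole on the blank (horizontal distance between thick_punch and large_hole below 0.003 m and z of thick_punch in the frame of cutter below 0.0305 m), for 0.2 s.
At the end, for the whole second after the job is handed in: The blank lies in the die slot within 2.5 mm of the back stop and of the fence, square to it within 2 degrees; the thick punch stands upright (within 7 degrees), at rest and released, in the large hole (axis within 3 mm), its lower end on the blank (within 2 mm) (all of step 2 and all of step 3 and z of thick_punch in the frame of cutter above 0.0265 m and angle between thick_punch's own z axis and vertical below 0.12 rad and linear speed of thick_punch below 0.02 m/s); the robot touches nothing.
It fails at once if the blank is pressed with more than 30 N (contact force between the fingers and blank above 30 N).
It fails at once if the punch is rammed or dropped onto the blank (more than 30 N) (contact force between thick_punch and blank above 30 N).
It fails at once if the thin punch is taken from its place (distance of thin_punch from where it was at the start of the episode above 0.02 m).
It fails at once if another tool is pushed about (over 30 mm) (distance of any of ring_clamp, dividers, tweezers, caliper, flux_jar from where it was at the start of the episode above 0.03 m).
It also fails if it takes over 72 s, if anything falls off the work surface, if the arm or the gripper's body presses on something with over 40 N, if the wrist force passes 120 N, or if a joint passes its speed limit or range.

## Working session

There is one attempt and no reset: what is moved stays moved. The work goes in short steps, Python scripts to look and compute and a tool call to move; the robot and the scene stay as the last step left them, time stands still between calls to the robot, and variables do not carry over. Pictures are saved under pics/ and viewed, at most 10 in all, crops included, and the job is handed in when it is done.

Besides the shell and the picture viewer there is one more tool, called after ">>>" as name(argument=value, ...), one argument or row to a line, values as JSON. move_arm: Moves the arm, as the interface text tells. Scaled input: -1 to 1 covers 25 mm each way for a shift and 30 degrees each way for a turn. Its arguments: {"type":"object","properties":{"targets":{"type":"array"},"claw":{"type":"number"},"newtons":{"type":"number"}},"required":["targets"]}

```bash
mkdir -p pics
cat > h.py <<'E'
import numpy as np, cv2
from station import sensors,cams,order,manip
def snap(n,f=None):
    im=cams.snapshot(n)
    if f: cv2.imwrite('pics/'+f,im[:,:,::-1])
    return im
def ray(n,u,v):
    m=cams.camera_model(n);T=np.array(m['extrinsics']);R=T[:3,:3];c=-R.T@T[:3,3]
    d=R.T@np.array([(u-m['cx'])/m['fx'],(v-m['cy'])/m['fy'],1]);return c,d
def onz(n,u,v,z):
    c,d=ray(n,u,v);return c+d*(z-c[2])/d[2]
def proj(n,p):
    m=cams.camera_model(n);T=np.array(m['extrinsics']);q=T[:3,:3]@np.array(p)+T[:3,3]
    return np.array([m['fx']*q[0]/q[2]+m['cx'],m['fy']*q[1]/q[2]+m['cy']])
def two(uv1,uv2):
    A=[];b=[]
    for n,(u,v) in(('top',uv1),('side',uv2)):
        c,d=ray(n,u,v);d/=np.linalg.norm(d);P=np.eye(3)-np.outer(d,d);A.append(P);b.append(P@c)
    return np.linalg.lstsq(np.vstack(A),np.hstack(b),rcond=None)[0]
E
python3 - <<'E'
from h import *
a=snap('top');b=snap('side')
cv2.imwrite('pics/t0.png',a[:,:,::-1]);cv2.imwrite('pics/s0.png',b[:,:,::-1])
for n in('top','side'):
    m=cams.camera_model(n);print(n,m['fx'],ray(n,m['cx'],m['cy']))
print(sensors.sense())
E
```

```text
top 423.3183648249071 (array([0.40149407, 0.0014729 , 1.40999522]), array([ 0.08041156, -0.00491417, -0.99674963]))
side 528.494397451189 (array([0.56666749, 1.00998261, 0.8433169 ]), array([-0.03341155, -0.7900753 , -0.6120986 ]))
{'t': 0.1, 'q': array([ 1.04951805e+00,  5.28379886e-01,  1.43376118e+00, -1.64147378e-05,
        1.18143382e+00, -1.78503621e-01]), 'qd': array([-0.00022184, -0.0016886 , -0.00301193,  0.00013641,  0.00041148,
        0.0012129 ]), 'tau': array([-5.65889077e-04, -4.43303311e+01, -1.78586107e+01, -2.60711595e-04,
        3.89125751e-03,  1.51271644e-05]), 'tcp_pos': array([0.20971505, 0.58807898, 0.23043152]), 'tool_rot': array([ 1.70546356e-01,  9.85349155e-01, -9.33662619e-04, -3.32618581e-04]), 'force': array([-1.3360981 ,  0.35905873, -0.5205389 ]), 'ft_torque': array([-0.00953469,  0.0104556 , -0.03191589]), 'gripper_force': 0.0, 'finger_gap': 1.00300503547886}
```

View pics/t0.png

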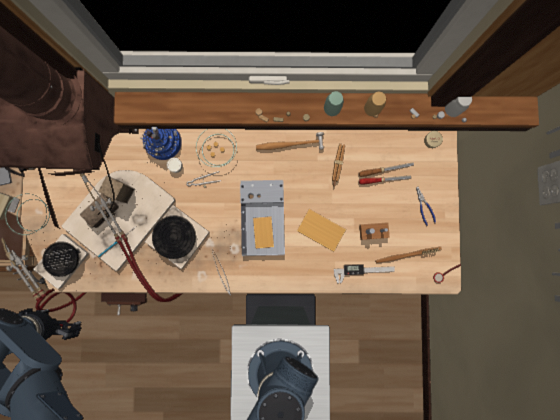

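View pics/s0.png

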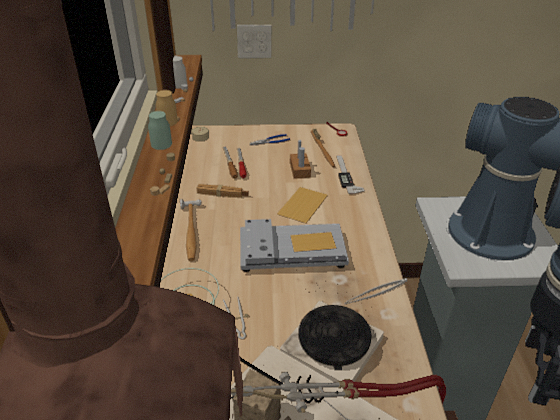

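The top view shows the cutter at about (263,218), with the die end up at rows 181-205. There are two brass sheets: a small one on the feed table at (263,232) and a larger one on the bench at (321,229). The punch stand is at (375,232). The blank must be the small one already on the feed table; the next crop will confirm that.

Run:
```python
from h import *
a=snap('top');b=snap('side')
cv2.imwrite('pics/t1.png',cv2.resize(a[172:268,228:408,::-1],None,fx=4.4,fy=4.4,interpolation=cv2.INTER_CUBIC))
cv2.imwrite('pics/s1.png',cv2.resize(b[130:280,225:365,::-1],None,fx=4,fy=4,interpolation=cv2.INTER_CUBIC))
for n,im in(('top',a),('side',b)):
    hsv=cv2.cvtColor(im,cv2.COLOR_RGB2HSV)
    m=cv2.inRange(hsv,(14,140,110),(28,255,255))
    for c in cv2.findContours(m,cv2.RETR_EXTERNAL,cv2.CHAIN_APPROX_NONE)[0]:
        if cv2.contourArea(c)>150:
            r=cv2.minAreaRect(c);print(n,r)
            w=np.array([onz(n,*p,.0325)[:2] for p in c[:,0,:].astype(float)],np.float32)
            print('  world',cv2.minAreaRect(w))
```

```text
top ((262.85516357421875, 232.2620849609375), (28.89982795715332, 16.9412784576416), 85.2363510131836)
  world ((0.4552997350692749, 0.05786648020148277), (0.09402615576982498, 0.055143602192401886), 4.987517356872559)
top ((320.9151306152344, 229.95285034179688), (41.37677764892578, 24.28214454650879), 29.05460548400879)
  world ((0.4640064835548401, -0.1312711238861084), (0.13448448479175568, 0.07907665520906448), 60.6560173034668)
side ((313.00244140625, 241.5283660888672), (16.083881378173828, 42.89984130859375), 85.10090637207031)
  world ((0.4528036117553711, 0.05963838845491409), (0.09743567556142807, 0.05807463824748993), 5.686482906341553)
side ((190.5, 231.0), (54.0, 7.0), 90.0)
  world ((0.7459507584571838, 0.0037310421466827393), (0.01660204492509365, 0.2092885971069336), 5.248579502105713)
side ((302.1538391113281, 204.23077392578125), (27.89044189453125, 43.8528938293457), 37.87498474121094)
  world ((0.4663289189338684, -0.09092286229133606), (0.1338094025850296, 0.0803302526473999), 60.67884826660156)
side ((142.6588134765625, 213.53530883789062), (43.81995391845703, 136.1238555908203), 12.52880859375)
  world ((0.8710529208183289, -0.09667196869850159), (0.1096629798412323, 0.5707867741584778), 0.0428069569170475)
side ((178.13169860839844, 127.88536071777344), (11.803471565246582, 78.22419738769531), 12.094757080078125)
  world ((0.8355929255485535, -0.5407761335372925), (0.03807090222835541, 0.5211607813835144), 0.25719577074050903)
side ((192.2432403564453, 65.95946502685547), (24.331050872802734, 15.617903709411621), 80.53767395019531)
  world ((0.8384427428245544, -1.0277827978134155), (0.06321170181035995, 0.2499914914369583), 9.638832092285156)
```

View pics/t1.png

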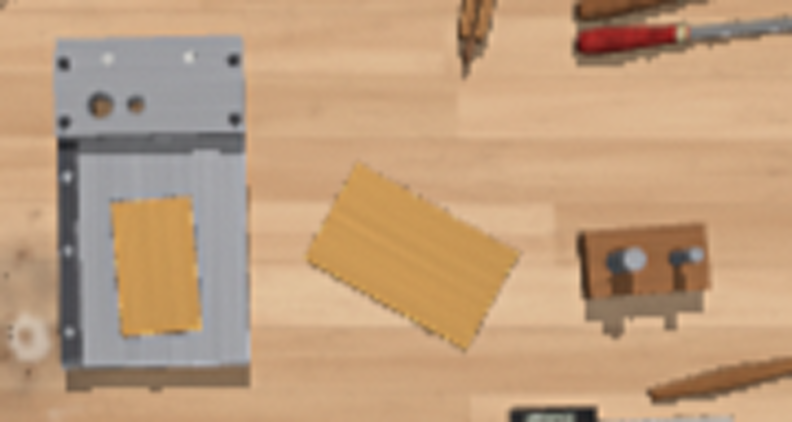

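View pics/s1.png

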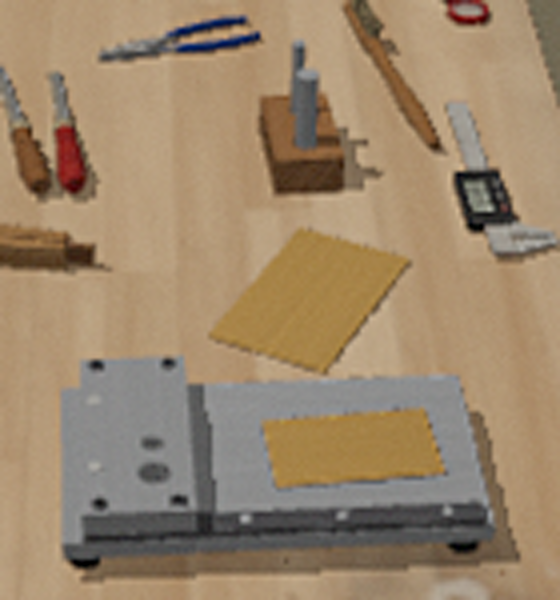

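The crops confirm it: the blank on the feed table measures about 97 x 58 mm, so it is the job's 100 x 60. The bench sheet measures about 134 x 80, so it is the wrong size. In the top crop the large hole is at (100,104), the small hole at (136,104) and the fence's inner edge runs from (77,152) to (82,365). The thick punch's top is at (633,259), next to the thinner one at (697,255).

Run:
```python
from h import *
t=lambda x,y:((x+.5)/4.4-.5+228,(y+.5)/4.4-.5+172)
s=lambda x,y:((x+.5)/4-.5+225,(y+.5)/4-.5+130)
P=dict(large=((100,105),(154,473)),small=((136,104),(152,443)),punchtop=((633,259),(308,75)),thintop=((697,255),(299,45)),
 screwNE=((64,121),(179,500)),sNW=((64,63),(99,503)),sSE=((235,119),(168,364)),sSW=((234,60),(96,365)),
 b1=((112,202),(277,487)),b2=((190,197),(263,420)),b3=((201,330),(428,409)),b4=((122,335),(444,474)))
for k,(a,b) in P.items():
    p=two(t(*a),s(*b));print(k,p.round(4),'reproj',(proj('top',p)-t(*a)).round(1),(proj('side',p)-s(*b)).round(1))
for k,a,z in[('fence1',(77,152),.03),('fence2',(82,365),.03),('dieTL',(55,38),.051),('dieTR',(242,37),.051),('dieBR',(245,132),.051),('dieBL',(58,136),.051),('deckBL',(60,366),.03),('deckBR',(249,367),.03),('standTL',(581,235),.03),('standTR',(705,224),.03),('standBR',(709,287),.03),('standBL',(585,299),.03)]:
    print(k,onz('top',*t(*a),z).round(4))
print(manip.grasp_offset)
```

```text
large [0.5718 0.0986 0.05  ] reproj [-0.   0.5] [-0.7 -0.1]
small [0.5726 0.0722 0.05  ] reproj [-0.   0.5] [-0.6 -0.1]
punchtop [ 0.4586 -0.2845  0.0846] reproj [-0.1  0.5] [-0.6 -0.1]
thintop [ 0.4618 -0.3308  0.0825] reproj [-0.1  0.5] [-0.5 -0.1]
screwNE [0.5588 0.1248 0.0525] reproj [-0.1  0.7] [-1.  -0.1]
sNW [0.6026 0.1252 0.0518] reproj [-0.   0.4] [-0.6 -0.1]
sSE [ 0.562  -0.0007  0.0508] reproj [-0.   0.4] [-0.5 -0.1]
sSW [6.055e-01 2.000e-04 5.190e-02] reproj [-0.   0.4] [-0.5 -0.1]
b1 [0.5012 0.0905 0.0301] reproj [-0.1  0.6] [-0.9 -0.1]
b2 [0.5057 0.0325 0.0325] reproj [-0.1  0.4] [-0.6 -0.1]
b3 [0.4063 0.024  0.0315] reproj [-0.1  0.8] [-1.  -0.1]
b4 [0.4029 0.0823 0.0299] reproj [-0.1  0.6] [-0.9 -0.1]
fence1 [0.5405 0.1167 0.03  ]
fence2 [0.3827 0.1112 0.03  ]
dieTL [0.6227 0.132  0.051 ]
dieTR [ 0.6241 -0.0057  0.051 ]
dieBR [ 0.5537 -0.0082  0.051 ]
dieBL [0.5501 0.129  0.051 ]
deckBL [0.3819 0.1274 0.03  ]
deckBR [ 0.3817 -0.0119  0.03  ]
standTL [ 0.4803 -0.2581  0.03  ]
standTR [ 0.4889 -0.3505  0.03  ]
standBR [ 0.4421 -0.3527  0.03  ]
standBL [ 0.4328 -0.2606  0.03  ]
0.0187
```

>>> move_arm(
  targets=[
    {"dx": 0.4, "dy": -1, "rz": 0.04},
    {"dx": 0.4, "dy": -1, "rz": 0.04},
    {"dx": 0.4, "dy": -1, "rz": 0.04},
    {"dx": 0.4, "dy": -1, "rz": 0.04},
    {"dx": 0.4, "dy": -1, "rz": 0.04},
    {"dx": 0.4, "dy": -1, "rz": 0.04},
    {"dx": 0.4, "dy": -1, "rz": 0.04},
    {"dx": 0.4, "dy": -1, "rz": 0.04},
    {"dx": 0.4, "dy": -1, "rz": 0.04},
    {"dx": 0.4, "dy": -1, "rz": 0.04},
  ],
  claw=0,
  newtons=20,
)

```text
schema error: expected keys dx, dy, dz, rx, ry, rz
```

>>> move_arm(
  targets=[
    {"dx": 0.4, "dy": -1, "rz": 0.04},
    {"dx": 0.4, "dy": -1, "rz": 0.04},
    {"dx": 0.4, "dy": -1, "rz": 0.04},
    {"dx": 0.4, "dy": -1, "rz": 0.04},
    {"dx": 0.4, "dy": -1, "rz": 0.04, "dz": -0.5},
    {"dx": 0.4, "dy": -1, "rz": 0.04, "dz": -0.5},
    {"dx": 0.4, "dy": -1, "rz": 0.04, "dz": -0.5},
    {"dx": 0.4, "dy": -1, "rz": 0.04, "dz": -0.8},
    {"dx": 0.4, "dy": -1, "rz": 0.04, "dz": -0.8},
    {"dx": 0.4, "dy": -1, "rz": 0.04, "dz": -0.8},
  ],
)

```text
schema error: expected keys dx, dy, dz, rx, ry, rz
```

All six keys are needed in every row.

>>> move_arm(
  targets=[
    {"dx": 0.4, "dy": -1, "dz": 0, "rx": 0, "ry": 0, "rz": 0.04},
    {"dx": 0.4, "dy": -1, "dz": 0, "rx": 0, "ry": 0, "rz": 0.04},
    {"dx": 0.4, "dy": -1, "dz": 0, "rx": 0, "ry": 0, "rz": 0.04},
    {"dx": 0.4, "dy": -1, "dz": 0, "rx": 0, "ry": 0, "rz": 0.04},
    {"dx": 0.4, "dy": -1, "dz": 0, "rx": 0, "ry": 0, "rz": 0.04},
    {"dx": 0.4, "dy": -1, "dz": 0, "rx": 0, "ry": 0, "rz": 0.04},
    {"dx": 0.4, "dy": -1, "dz": 0, "rx": 0, "ry": 0, "rz": 0.04},
    {"dx": 0.4, "dy": -1, "dz": 0, "rx": 0, "ry": 0, "rz": 0.04},
    {"dx": 0.4, "dy": -1, "dz": 0, "rx": 0, "ry": 0, "rz": 0.04},
    {"dx": 0.4, "dy": -1, "dz": 0, "rx": 0, "ry": 0, "rz": 0.04},
  ],
  claw=0,
  newtons=20,
)

```text
t: 1.45
tcp_pos: [0.3102, 0.3378, 0.2313]
tool_rot: [0.066, 0.998, -0.0, 0.0]
force: [1.2, 0.4, 0.4]
finger_gap: 0.001
gripper_force: 0.0
```

>>> move_arm(
  targets=[
    {"dx": 0.4, "dy": -1, "dz": 0, "rx": 0, "ry": 0, "rz": 0.04},
    {"dx": 0.4, "dy": -1, "dz": 0, "rx": 0, "ry": 0, "rz": 0.04},
    {"dx": 0.4, "dy": -1, "dz": 0, "rx": 0, "ry": 0, "rz": 0.04},
    {"dx": 0.4, "dy": -1, "dz": -0.4, "rx": 0, "ry": 0, "rz": 0.04},
    {"dx": 0.4, "dy": -1, "dz": -0.6, "rx": 0, "ry": 0, "rz": 0.04},
    {"dx": 0.5, "dy": -1, "dz": -0.8, "rx": 0, "ry": 0, "rz": 0.04},
    {"dx": 0.5, "dy": -1, "dz": -1, "rx": 0, "ry": 0, "rz": 0.04},
    {"dx": 0.5, "dy": -1, "dz": -1, "rx": 0, "ry": 0, "rz": 0.04},
    {"dx": 0.6, "dy": -1, "dz": -1, "rx": 0, "ry": 0, "rz": 0.04},
    {"dx": 0.6, "dy": -1, "dz": -1, "rx": 0, "ry": 0, "rz": 0.04},
  ],
)

```text
t: 2.7
tcp_pos: [0.4283, 0.0877, 0.0856]
tool_rot: [-0.038, 0.999, -0.0, 0.0]
force: [-0.1, -0.5, -0.2]
finger_gap: -0.001
gripper_force: 0.0
```

>>> move_arm(
  targets=[
    {"dx": 0, "dy": -0.6, "dz": -0.2, "rx": 0, "ry": 0, "rz": 0},
    {"dx": 0, "dy": -0.7, "dz": -0.4, "rx": 0, "ry": 0, "rz": 0},
    {"dx": 0, "dy": 0, "dz": -0.5, "rx": 0, "ry": 0, "rz": 0},
    {"dx": 0, "dy": 0, "dz": -0.4, "rx": 0, "ry": 0, "rz": 0},
    {"dx": 0, "dy": 0, "dz": -0.2, "rx": 0, "ry": 0, "rz": 0},
    {"dx": 0, "dy": 0, "dz": -0.1, "rx": 0, "ry": 0, "rz": 0},
    {"dx": 0, "dy": 0, "dz": -0.1, "rx": 0, "ry": 0, "rz": 0},
    {"dx": 0, "dy": 0, "dz": -0.04, "rx": 0, "ry": 0, "rz": 0},
    {"dx": 0, "dy": 0, "dz": 0, "rx": 0, "ry": 0, "rz": 0},
    {"dx": 0, "dy": 0, "dz": 0, "rx": 0, "ry": 0, "rz": 0},
  ],
)

```text
t: 3.95
tcp_pos: [0.4276, 0.0561, 0.0379]
tool_rot: [-0.038, 0.999, -0.0, 0.0]
force: [0.1, 0.3, -0.2]
finger_gap: -0.001
gripper_force: 0.0
```

Run:
```python
from h import *
b=snap('side');a=snap('top')
x=cv2.resize(b[190:280,225:365,::-1],None,fx=4,fy=4,interpolation=cv2.INTER_CUBIC)
y=cv2.resize(a[172:262,228:298,::-1],None,fx=4,fy=4,interpolation=cv2.INTER_CUBIC)
cv2.imwrite('pics/s2.png',cv2.resize(np.hstack([x,y]),None,fx=.95,fy=.95))
s=sensors.sense();print(s['tcp_pos'],s['force'],proj('side',s['tcp_pos']),proj('top',s['tcp_pos']))
```

```text
[0.42762872 0.05608577 0.03792308] [-0.36541202  0.13092551  0.09449319] [323.28921691 238.46208432] [263.25259716 240.71564199]
```

View pics/s2.png

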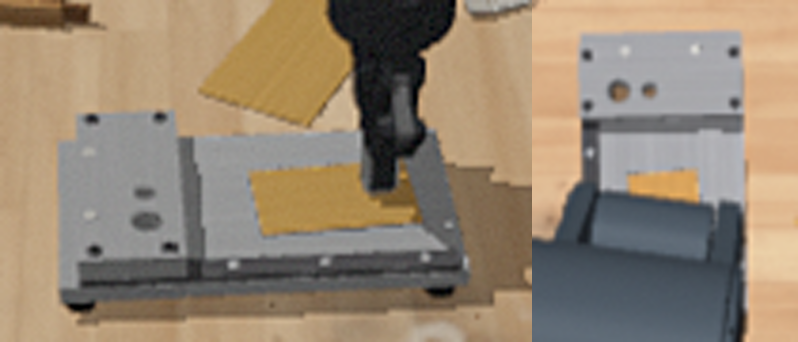

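The fingertips are over the rear part of the blank, at about (380,190) in the crop. I'll lower them gently onto it.

>>> move_arm(
  targets=[
    {"dx": 0, "dy": 0, "dz": -0.04, "rx": 0, "ry": 0, "rz": 0},
    {"dx": 0, "dy": 0, "dz": -0.04, "rx": 0, "ry": 0, "rz": 0},
    {"dx": 0, "dy": 0, "dz": -0.04, "rx": 0, "ry": 0, "rz": 0},
    {"dx": 0, "dy": 0, "dz": -0.04, "rx": 0, "ry": 0, "rz": 0},
    {"dx": 0, "dy": 0, "dz": -0.03, "rx": 0, "ry": 0, "rz": 0},
    {"dx": 0, "dy": 0, "dz": -0.02, "rx": 0, "ry": 0, "rz": 0},
    {"dx": 0, "dy": 0, "dz": -0.02, "rx": 0, "ry": 0, "rz": 0},
    {"dx": 0, "dy": 0, "dz": -0.02, "rx": 0, "ry": 0, "rz": 0},
    {"dx": 0, "dy": 0, "dz": 0, "rx": 0, "ry": 0, "rz": 0},
    {"dx": 0, "dy": 0, "dz": 0, "rx": 0, "ry": 0, "rz": 0},
  ],
)

```text
t: 5.3
tcp_pos: [0.4275, 0.0561, 0.0332]
tool_rot: [-0.038, 0.999, -0.0, 0.001]
force: [-2.8, -0.1, 19.8]
finger_gap: 0.002
gripper_force: 10.0
```

>>> move_arm(
  targets=[
    {"dx": 0, "dy": 0, "dz": 0.026, "rx": 0, "ry": 0, "rz": 0},
    {"dx": 0.1, "dy": 0.05, "dz": 0, "rx": 0, "ry": 0, "rz": -0.01},
    {"dx": 0.15, "dy": 0.08, "dz": 0, "rx": 0, "ry": 0, "rz": -0.01},
    {"dx": 0.2, "dy": 0.1, "dz": 0, "rx": 0, "ry": 0, "rz": -0.015},
    {"dx": 0.2, "dy": 0.1, "dz": 0, "rx": 0, "ry": 0, "rz": -0.015},
    {"dx": 0.2, "dy": 0.1, "dz": 0, "rx": 0, "ry": 0, "rz": -0.015},
    {"dx": 0.2, "dy": 0.1, "dz": 0, "rx": 0, "ry": 0, "rz": -0.015},
    {"dx": 0.2, "dy": 0.1, "dz": 0, "rx": 0, "ry": 0, "rz": -0.015},
    {"dx": 0.1, "dy": 0.05, "dz": 0, "rx": 0, "ry": 0, "rz": -0.015},
    {"dx": 0, "dy": 0, "dz": 0, "rx": 0, "ry": 0, "rz": 0},
  ],
)

```text
t: 6.55
tcp_pos: [0.456, 0.0733, 0.0332]
tool_rot: [-0.01, 1.0, 0.0, -0.005]
force: [-8.1, -2.8, 18.4]
finger_gap: 0.001
gripper_force: 9.1
```

```bash
cat > bl.py <<'E'
from h import *
O=np.array([.572,.0824]);y=.030;X=np.array([np.cos(y),np.sin(y)]);Y=np.array([-X[1],X[0]])
b=snap('side');hsv=cv2.cvtColor(b,cv2.COLOR_RGB2HSV)
m=cv2.inRange(hsv,(14,130,70),(28,255,255));m[:222]=0;m[:,:240]=0;m[270:]=0;m[:,350:]=0
pts=np.argwhere(m)[:,::-1]
w=np.array([onz('side',*p,.0333)[:2]-O for p in pts]);c=np.c_[w@X,w@Y]*1e3
print('n',len(c),'x',c[:,0].min(),c[:,0].max(),'y',c[:,1].min(),c[:,1].max())
# far(+y) long edge and -y edge per x bin
for lo in range(-170,0,10):
    s=c[(c[:,0]>=lo)&(c[:,0]<lo+10)]
    if len(s)>3: print(lo,s[:,1].min().round(1),s[:,1].max().round(1))
st=sensors.sense();d=st['tcp_pos'][:2]-O;print('tcp cutter',d@X,d@Y,st['tcp_pos'],st['force'],st['tool_rot'])
E
python3 bl.py
```

```text
n 568 x -139.42551554152485 -41.80814503136424 y -93.18053530129352 24.545183756048836
-140 -29.8 24.2
-130 2.4 23.6
-120 -93.0 22.9
-110 -93.2 22.3
-100 -32.7 21.7
-90 -33.3 24.5
-80 -33.6 23.8
-70 -30.8 23.2
-60 -31.6 22.5
-50 -32.0 21.9
tcp cutter -0.11620753631365424 -0.0056453443208898365 [0.45601409 0.07327149 0.03318989] [-8.02591239 -2.15537832 17.83524998] [-9.55435982e-03  9.99941716e-01  1.60735541e-04 -5.02514259e-03]
```

>>> move_arm(
  targets=[
    {"dx": 0, "dy": 0, "dz": 0.02, "rx": 0, "ry": 0, "rz": 0},
    {"dx": 0, "dy": 0, "dz": 0, "rx": 0, "ry": 0, "rz": 0},
    {"dx": 0.1, "dy": 0.03, "dz": 0, "rx": 0, "ry": 0, "rz": 0},
    {"dx": 0.1, "dy": 0.03, "dz": 0, "rx": 0, "ry": 0, "rz": 0},
    {"dx": 0.1, "dy": 0.03, "dz": 0, "rx": 0, "ry": 0, "rz": 0},
    {"dx": 0.1, "dy": 0.03, "dz": 0, "rx": 0, "ry": 0, "rz": 0},
    {"dx": 0, "dy": 0, "dz": 0, "rx": 0, "ry": 0, "rz": 0},
    {"dx": 0, "dy": 0, "dz": 0, "rx": 0, "ry": 0, "rz": 0},
    {"dx": 0, "dy": 0, "dz": 0, "rx": 0, "ry": 0, "rz": 0},
    {"dx": 0, "dy": 0, "dz": 0, "rx": 0, "ry": 0, "rz": 0},
  ],
)

```text
t: 7.85
tcp_pos: [0.4677, 0.0763, 0.0332]
tool_rot: [-0.009, 1.0, 0.0, -0.003]
force: [-5.0, -1.3, 11.1]
finger_gap: -0.001
gripper_force: 5.5
```

```bash
python3 bl.py
```

```text
n 578 x -127.60827832411559 -29.913019663620574 y -30.793636506968202 27.819268520207192
-130 -26.9 26.9
-120 5.2 26.5
-110 7.8 25.7
-100 -29.0 25.1
-90 -29.6 27.8
-80 -30.2 27.2
-70 -30.8 26.6
-60 -27.7 26.1
-50 -28.5 25.3
-40 -29.1 24.7
tcp cutter -0.10444156664706629 -0.002952496378581474 [0.46769399 0.07631606 0.03324335] [-6.31566756 -1.00406546 11.06659007] [-9.40440666e-03  9.99949860e-01  1.60436202e-04 -3.43654249e-03]
```

>>> move_arm(
  targets=[
    {"dx": 0.1, "dy": 0.08, "dz": 0, "rx": 0, "ry": 0, "rz": 0},
    {"dx": 0.1, "dy": 0.08, "dz": 0, "rx": 0, "ry": 0, "rz": 0},
    {"dx": 0.1, "dy": 0.08, "dz": 0, "rx": 0, "ry": 0, "rz": 0},
    {"dx": 0.1, "dy": 0.08, "dz": 0, "rx": 0, "ry": 0, "rz": 0},
    {"dx": 0.1, "dy": 0.08, "dz": 0, "rx": 0, "ry": 0, "rz": 0},
    {"dx": 0.1, "dy": 0.04, "dz": 0, "rx": 0, "ry": 0, "rz": 0},
    {"dx": 0.1, "dy": 0.01, "dz": 0, "rx": 0, "ry": 0, "rz": 0},
    {"dx": 0.1, "dy": 0.01, "dz": 0, "rx": 0, "ry": 0, "rz": 0},
    {"dx": 0, "dy": 0, "dz": 0, "rx": 0, "ry": 0, "rz": 0},
    {"dx": 0, "dy": 0, "dz": 0, "rx": 0, "ry": 0, "rz": 0},
  ],
)

```text
t: 9.15
tcp_pos: [0.4866, 0.0871, 0.0332]
tool_rot: [-0.01, 1.0, -0.0, -0.005]
force: [-7.7, -4.4, 13.6]
finger_gap: 0.003
gripper_force: 6.2
```

```bash
python3 bl.py
```

```text
n 453 x -110.2698971528921 -26.358596268971365 y -21.949869512903337 33.154091829891385
-110 -20.5 32.5
-100 14.6 32.0
-90 17.1 31.4
-80 -19.2 30.6
-70 -19.8 33.2
-60 -20.4 32.9
-50 -21.0 32.1
-40 -21.8 31.5
-30 -21.9 31.0
tcp cutter -0.08516692140358792 0.007279328008538232 [0.48665305 0.08712143 0.03324785] [-6.96147647 -4.00741547 12.82537486] [-9.94255315e-03  9.99939874e-01 -3.76062515e-04 -4.61000997e-03]
```

>>> move_arm(
  targets=[
    {"dx": 0.12, "dy": 0.01, "dz": 0, "rx": 0, "ry": 0, "rz": 0},
    {"dx": 0.12, "dy": 0.005, "dz": 0, "rx": 0, "ry": 0, "rz": 0},
    {"dx": 0.12, "dy": 0.005, "dz": 0, "rx": 0, "ry": 0, "rz": 0},
    {"dx": 0.12, "dy": 0.005, "dz": 0, "rx": 0, "ry": 0, "rz": 0},
    {"dx": 0.12, "dy": 0.005, "dz": 0, "rx": 0, "ry": 0, "rz": 0},
    {"dx": 0.12, "dy": 0.005, "dz": 0, "rx": 0, "ry": 0, "rz": 0},
    {"dx": 0.12, "dy": 0.005, "dz": 0, "rx": 0, "ry": 0, "rz": 0},
    {"dx": 0.12, "dy": 0.005, "dz": 0, "rx": 0, "ry": 0, "rz": 0},
    {"dx": 0.04, "dy": 0, "dz": 0, "rx": 0, "ry": 0, "rz": 0},
    {"dx": 0, "dy": 0, "dz": 0, "rx": 0, "ry": 0, "rz": 0},
  ],
)

```text
t: 10.45
tcp_pos: [0.5102, 0.0884, 0.0332]
tool_rot: [-0.01, 1.0, -0.0, -0.006]
force: [-9.8, -4.0, 14.2]
finger_gap: -0.004
gripper_force: 7.3
```

```bash
python3 bl.py
```

```text
n 283 x -111.60598484367122 -26.1592502876386 y -93.18053530129352 33.30024668807248
-90 -18.5 31.1
-80 -15.0 30.6
-70 19.2 33.3
-60 -20.4 32.9
-50 -21.0 32.1
-40 -18.2 31.5
-30 -18.3 31.0
tcp cutter -0.06163234915577501 0.007793118995912174 [0.51016162 0.08834092 0.03323746] [-8.60986648 -4.22346844 16.07474554] [-9.95419782e-03  9.99931047e-01 -3.32328497e-04 -6.22130188e-03]
```

>>> move_arm(
  targets=[
    {"dx": 0.06, "dy": 0.002, "dz": 0.004, "rx": 0, "ry": 0, "rz": 0},
    {"dx": 0.06, "dy": 0.002, "dz": 0.004, "rx": 0, "ry": 0, "rz": 0},
    {"dx": 0.06, "dy": 0.002, "dz": 0, "rx": 0, "ry": 0, "rz": 0},
    {"dx": 0.06, "dy": 0.002, "dz": 0, "rx": 0, "ry": 0, "rz": 0},
    {"dx": 0.06, "dy": 0.002, "dz": 0, "rx": 0, "ry": 0, "rz": 0},
    {"dx": 0.04, "dy": 0.002, "dz": 0, "rx": 0, "ry": 0, "rz": 0},
    {"dx": 0.04, "dy": 0.002, "dz": 0, "rx": 0, "ry": 0, "rz": 0},
    {"dx": 0, "dy": 0, "dz": 0, "rx": 0, "ry": 0, "rz": 0},
    {"dx": 0, "dy": 0, "dz": 0, "rx": 0, "ry": 0, "rz": 0},
    {"dx": 0, "dy": 0, "dz": 0, "rx": 0, "ry": 0, "rz": 0},
  ],
)

```text
t: 11.75
tcp_pos: [0.5168, 0.0886, 0.0332]
tool_rot: [-0.01, 1.0, -0.0, -0.009]
force: [-12.8, -3.8, 16.8]
finger_gap: -0.001
gripper_force: 8.6
```

```bash
python3 bl.py
```

```text
n 243 x -111.60598484367122 -26.760000519227034 y -93.18053530129352 33.446405124905866
-90 -18.6 30.8
-80 -18.9 30.6
-70 16.2 33.4
-60 18.6 32.9
-50 -20.9 32.1
-40 -18.2 31.5
-30 -18.3 31.0
tcp cutter -0.055066399669095906 0.007845051631088458 [0.51672306 0.08858978 0.03321455] [-13.99507356  -4.34191476  17.53434513] [-1.01313256e-02  9.99904786e-01 -4.03434008e-04 -9.36015971e-03]
```

>>> move_arm(
  targets=[
    {"dx": -0.05, "dy": 0, "dz": 0.03, "rx": 0, "ry": 0, "rz": 0},
    {"dx": 0, "dy": 0, "dz": 0.1, "rx": 0, "ry": 0, "rz": 0},
    {"dx": 0, "dy": 0, "dz": 0.4, "rx": 0, "ry": 0, "rz": 0},
    {"dx": 0, "dy": 0, "dz": 0.8, "rx": 0, "ry": 0, "rz": 0},
    {"dx": 0, "dy": 0, "dz": 1, "rx": 0, "ry": 0, "rz": 0},
    {"dx": 0, "dy": -0.5, "dz": 1, "rx": 0, "ry": 0, "rz": 0},
    {"dx": 0, "dy": -1, "dz": 1, "rx": 0, "ry": 0, "rz": 0},
    {"dx": 0, "dy": -1, "dz": 0.5, "rx": 0, "ry": 0, "rz": 0},
    {"dx": 0, "dy": -1, "dz": 0, "rx": 0, "ry": 0, "rz": 0},
    {"dx": 0, "dy": -1, "dz": 0, "rx": 0, "ry": 0, "rz": 0},
  ],
)

```text
t: 13.05
tcp_pos: [0.5253, -0.0243, 0.1547]
tool_rot: [-0.009, 1.0, -0.0, 0.001]
force: [0.7, 0.1, -1.1]
finger_gap: -0.003
gripper_force: 0.0
```

>>> move_arm(
  targets=[
    {"dx": -0.2, "dy": -1, "dz": 0, "rx": 0, "ry": 0, "rz": 0},
    {"dx": -0.2, "dy": -1, "dz": 0, "rx": 0, "ry": 0, "rz": 0},
    {"dx": -0.3, "dy": -1, "dz": 0, "rx": 0, "ry": 0, "rz": 0},
    {"dx": -0.3, "dy": -1, "dz": 0, "rx": 0, "ry": 0, "rz": 0},
    {"dx": -0.3, "dy": -1, "dz": 0, "rx": 0, "ry": 0, "rz": 0},
    {"dx": -0.3, "dy": -1, "dz": 0, "rx": 0, "ry": 0, "rz": 0},
    {"dx": -0.3, "dy": -1, "dz": 0, "rx": 0, "ry": 0, "rz": 0},
    {"dx": -0.3, "dy": -1, "dz": 0, "rx": 0, "ry": 0, "rz": 0},
    {"dx": -0.2, "dy": -1, "dz": 0, "rx": 0, "ry": 0, "rz": 0},
    {"dx": 0, "dy": 0, "dz": 0, "rx": 0, "ry": 0, "rz": 0},
  ],
  claw=45,
  newtons=30,
)

```text
t: 14.3
tcp_pos: [0.4651, -0.2504, 0.1543]
tool_rot: [-0.008, 1.0, -0.001, 0.001]
force: [0.9, 0.1, 0.6]
finger_gap: 0.449
gripper_force: 0.0
```

```bash
python3 bl.py
python3 - <<'E'
from h import *
a=snap('top');b=snap('side')
x=cv2.resize(a[172:268,233:293,::-1],None,fx=5.6,fy=5.6,interpolation=cv2.INTER_CUBIC)
y=cv2.resize(b[130:280,235:355,::-1],None,fx=3.58,fy=3.58,interpolation=cv2.INTER_CUBIC)[:537]
h=min(len(x),len(y));cv2.imwrite('pics/m3.png',np.hstack([x[:h],y[:h]]))
hsv=cv2.cvtColor(a,cv2.COLOR_RGB2HSV);m=cv2.inRange(hsv,(14,130,100),(28,255,255));m[:200]=0;m[262:]=0;m[:,:242]=0;m[:,287:]=0
O=np.array([.572,.0824]);t=.03;X=np.array([np.cos(t),np.sin(t)]);Y=np.array([-X[1],X[0]])
w=np.array([onz('top',*p,.0333)[:2]-O for p in np.argwhere(m)[:,::-1]]);print((w@X).min(),(w@X).max(),(w@Y).min(),(w@Y).max())
E
```

```text
n 365 x -111.60598484367122 -26.760000519227034 y -93.18053530129352 33.30024668807248
-90 -18.6 30.8
-80 -19.2 30.6
-70 -19.8 33.3
-60 -20.4 32.9
-50 -21.0 32.1
-40 -21.5 31.5
-30 -18.3 31.0
tcp cutter -0.11711506531430581 -0.3280175503478888 [ 0.46477668 -0.24898288  0.1540564 ] [-0.48314185 -0.34247925 -0.59661142] [-8.44872286e-03  9.99964206e-01 -1.44064300e-04  4.29150730e-04]
-0.07752183074466128 -0.023792937619942806 -0.023491393633020427 0.03288465760084713
```

View pics/m3.png

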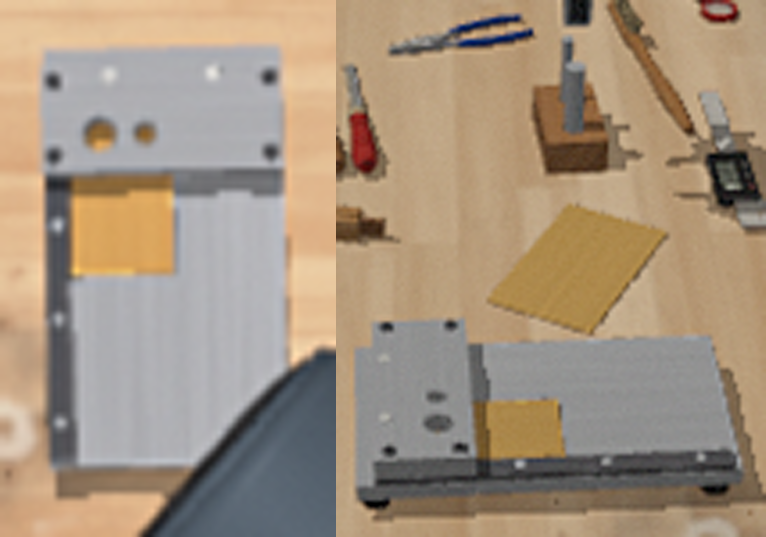

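The blank lies flush along the fence. Its rear edge is at about x = -79 mm in the cutter frame (expected -80), and brass shows through the large hole at (100,134) in the crop. Next is the thick punch, at (572,95) in the side half of the picture.

>>> move_arm(
  targets=[
    {"dx": -0.12, "dy": -0.7, "dz": 0, "rx": 0, "ry": 0, "rz": 0},
    {"dx": -0.12, "dy": -0.7, "dz": 0, "rx": 0, "ry": 0, "rz": 0},
    {"dx": 0, "dy": 0, "dz": -0.3, "rx": 0, "ry": 0, "rz": 0},
    {"dx": 0, "dy": 0, "dz": -0.6, "rx": 0, "ry": 0, "rz": 0},
    {"dx": 0, "dy": 0, "dz": -0.7, "rx": 0, "ry": 0, "rz": 0},
    {"dx": 0, "dy": 0, "dz": -0.7, "rx": 0, "ry": 0, "rz": 0},
    {"dx": 0, "dy": 0, "dz": -0.7, "rx": 0, "ry": 0, "rz": 0},
    {"dx": 0, "dy": 0, "dz": -0.6, "rx": 0, "ry": 0, "rz": 0},
    {"dx": 0, "dy": 0, "dz": -0.4, "rx": 0, "ry": 0, "rz": 0},
    {"dx": 0, "dy": 0, "dz": 0, "rx": 0, "ry": 0, "rz": 0},
  ],
)

```text
t: 15.7
tcp_pos: [0.4581, -0.2829, 0.0527]
tool_rot: [-0.009, 1.0, 0.001, -0.001]
force: [-0.2, 0.3, 0.6]
finger_gap: 0.453
gripper_force: 0.0
```

Run:
```python
from h import *
b=snap('side')
cv2.imwrite('pics/s4.png',cv2.resize(b[100:200,250:350,::-1],None,fx=6,fy=6,interpolation=cv2.INTER_CUBIC))
s=sensors.sense();print(s['tcp_pos'],s['force'],[proj('side',p) for p in([.4588,-.284,.086],[.4588,-.284,.03],s['tcp_pos'])])
for z in(.0515,.0523,.0530):print(onz('top',250.4,195.5,z))
```

```text
[ 0.45849599 -0.28327644  0.05337156] [ 0.17067265 -0.44555517 -0.0083686 ] [array([300.97645179, 147.96731992]), array([300.45967974, 164.88218575]), array([300.79579215, 158.04701096])]
[0.57300114 0.09817389 0.0515    ]
[0.57290015 0.09811694 0.0523    ]
[0.57281177 0.09806711 0.053     ]
```

View pics/s4.png

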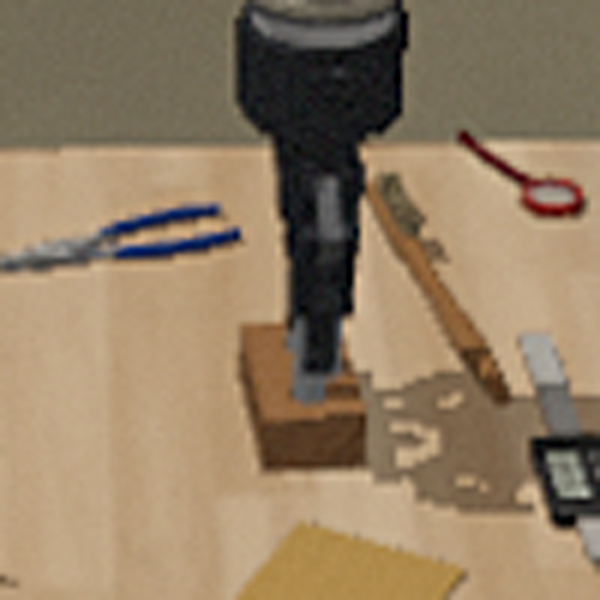

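The near finger sits about 1.8 px (about 4 mm) to the right of the punch, at crop x = 321 against 310. I'll shift +x by 3.5 mm and then grip.

>>> move_arm(
  targets=[
    {"dx": 0.14, "dy": 0, "dz": 0, "rx": 0, "ry": 0, "rz": 0},
    {"dx": 0, "dy": 0, "dz": 0, "rx": 0, "ry": 0, "rz": 0},
    {"dx": 0, "dy": 0, "dz": 0, "rx": 0, "ry": 0, "rz": 0},
    {"dx": 0, "dy": 0, "dz": 0, "rx": 0, "ry": 0, "rz": 0},
    {"dx": 0, "dy": 0, "dz": 0, "rx": 0, "ry": 0, "rz": 0},
    {"dx": 0, "dy": 0, "dz": 0, "rx": 0, "ry": 0, "rz": 0},
    {"dx": 0, "dy": 0, "dz": 0, "rx": 0, "ry": 0, "rz": 0},
    {"dx": 0, "dy": 0, "dz": 0, "rx": 0, "ry": 0, "rz": 0},
    {"dx": 0, "dy": 0, "dz": 0, "rx": 0, "ry": 0, "rz": 0},
    {"dx": 0, "dy": 0, "dz": 0, "rx": 0, "ry": 0, "rz": 0},
  ],
  claw=30,
)

```text
t: 17.0
tcp_pos: [0.462, -0.2834, 0.0536]
tool_rot: [-0.009, 1.0, 0.0, -0.0]
force: [-0.5, 0.6, 0.2]
finger_gap: 0.301
gripper_force: 0.0
```

>>> move_arm(
  targets=[
    {"dx": 0, "dy": 0, "dz": 0, "rx": 0, "ry": 0, "rz": 0},
    {"dx": 0, "dy": 0, "dz": 0, "rx": 0, "ry": 0, "rz": 0},
    {"dx": 0, "dy": 0, "dz": 0, "rx": 0, "ry": 0, "rz": 0},
    {"dx": 0, "dy": 0, "dz": 0, "rx": 0, "ry": 0, "rz": 0},
    {"dx": 0, "dy": 0, "dz": 0, "rx": 0, "ry": 0, "rz": 0},
    {"dx": 0, "dy": 0, "dz": 0, "rx": 0, "ry": 0, "rz": 0},
    {"dx": 0, "dy": 0, "dz": 0, "rx": 0, "ry": 0, "rz": 0},
    {"dx": 0, "dy": 0, "dz": 0, "rx": 0, "ry": 0, "rz": 0},
    {"dx": 0, "dy": 0, "dz": 0, "rx": 0, "ry": 0, "rz": 0},
    {"dx": 0, "dy": 0, "dz": 0, "rx": 0, "ry": 0, "rz": 0},
  ],
  claw=0,
  newtons=30,
)

```text
t: 18.25
tcp_pos: [0.4621, -0.2835, 0.0537]
tool_rot: [-0.009, 1.0, -0.0, 0.0]
force: [-0.9, -0.9, 2.2]
finger_gap: 0.177
gripper_force: 29.3
```

>>> move_arm(
  targets=[
    {"dx": 0, "dy": 0, "dz": 0.2, "rx": 0, "ry": 0, "rz": 0},
    {"dx": 0, "dy": 0, "dz": 0.4, "rx": 0, "ry": 0, "rz": 0},
    {"dx": 0, "dy": 0, "dz": 0.8, "rx": 0, "ry": 0, "rz": 0},
    {"dx": 0, "dy": 0, "dz": 1, "rx": 0, "ry": 0, "rz": 0},
    {"dx": 0, "dy": 0.3, "dz": 0.6, "rx": 0, "ry": 0, "rz": 0},
    {"dx": 0, "dy": 0.7, "dz": 0.3, "rx": 0, "ry": 0, "rz": 0},
    {"dx": 0, "dy": 1, "dz": 0, "rx": 0, "ry": 0, "rz": 0},
    {"dx": 0, "dy": 1, "dz": 0, "rx": 0, "ry": 0, "rz": 0},
    {"dx": 0, "dy": 1, "dz": 0, "rx": 0, "ry": 0, "rz": 0},
    {"dx": 0, "dy": 1, "dz": 0, "rx": 0, "ry": 0, "rz": 0},
  ],
)

```text
t: 19.5
tcp_pos: [0.4606, -0.1552, 0.1352]
tool_rot: [-0.01, 1.0, 0.001, -0.001]
force: [-0.5, 0.5, -1.0]
finger_gap: 0.18
gripper_force: 29.4
```

>>> move_arm(
  targets=[
    {"dx": 0.44, "dy": 1, "dz": 0, "rx": 0, "ry": 0, "rz": 0},
    {"dx": 0.44, "dy": 1, "dz": 0, "rx": 0, "ry": 0, "rz": 0},
    {"dx": 0.44, "dy": 1, "dz": 0, "rx": 0, "ry": 0, "rz": 0},
    {"dx": 0.44, "dy": 1, "dz": 0, "rx": 0, "ry": 0, "rz": 0},
    {"dx": 0.44, "dy": 1, "dz": 0, "rx": 0, "ry": 0, "rz": 0},
    {"dx": 0.44, "dy": 1, "dz": 0, "rx": 0, "ry": 0, "rz": 0},
    {"dx": 0.44, "dy": 1, "dz": 0, "rx": 0, "ry": 0, "rz": 0},
    {"dx": 0.44, "dy": 1, "dz": 0, "rx": 0, "ry": 0, "rz": 0},
    {"dx": 0.44, "dy": 1, "dz": 0, "rx": 0, "ry": 0, "rz": 0},
    {"dx": 0.44, "dy": 1, "dz": 0, "rx": 0, "ry": 0, "rz": 0},
  ],
)

```text
t: 20.75
tcp_pos: [0.5699, 0.0942, 0.1349]
tool_rot: [-0.01, 1.0, 0.0, -0.002]
force: [-0.9, -0.4, -1.6]
finger_gap: 0.176
gripper_force: 29.4
```

>>> move_arm(
  targets=[
    {"dx": 0, "dy": 0.25, "dz": 0, "rx": 0, "ry": 0, "rz": 0},
    {"dx": 0, "dy": 0, "dz": -0.4, "rx": 0, "ry": 0, "rz": 0},
    {"dx": 0, "dy": 0, "dz": -0.4, "rx": 0, "ry": 0, "rz": 0},
    {"dx": 0, "dy": 0, "dz": -0.3, "rx": 0, "ry": 0, "rz": 0},
    {"dx": 0, "dy": 0, "dz": -0.3, "rx": 0, "ry": 0, "rz": 0},
    {"dx": 0, "dy": 0, "dz": 0, "rx": 0, "ry": 0, "rz": 0},
    {"dx": 0, "dy": 0, "dz": 0, "rx": 0, "ry": 0, "rz": 0},
    {"dx": 0, "dy": 0, "dz": 0, "rx": 0, "ry": 0, "rz": 0},
    {"dx": 0, "dy": 0, "dz": 0, "rx": 0, "ry": 0, "rz": 0},
    {"dx": 0, "dy": 0, "dz": 0, "rx": 0, "ry": 0, "rz": 0},
  ],
)

```text
t: 22.0
tcp_pos: [0.5721, 0.0979, 0.1014]
tool_rot: [-0.009, 1.0, -0.0, 0.0]
force: [-0.6, 0.2, -0.5]
finger_gap: 0.179
gripper_force: 29.4
```

Run:
```python
from h import *
b=snap('side')
cv2.imwrite('pics/s5.png',cv2.resize(b[190:280,225:325,::-1],None,fx=6.6,fy=6.6,interpolation=cv2.INTER_CUBIC))
s=sensors.sense();p=s['tcp_pos'];print(p,s['force'],s['tool_rot'],[proj('side',q) for q in(p-[0,0,.0377],p,[.5729,.0981,.0523])])
```

```text
[0.57210403 0.0978955  0.10133422] [-0.27506867 -0.49307225 -0.99980636] [-9.26945663e-03  9.99957025e-01 -6.08755675e-06  1.60304474e-04] [array([262.21152032, 243.03002043]), array([261.90126697, 230.12515823]), array([261.95392379, 246.87975005])]
```

View pics/s5.png

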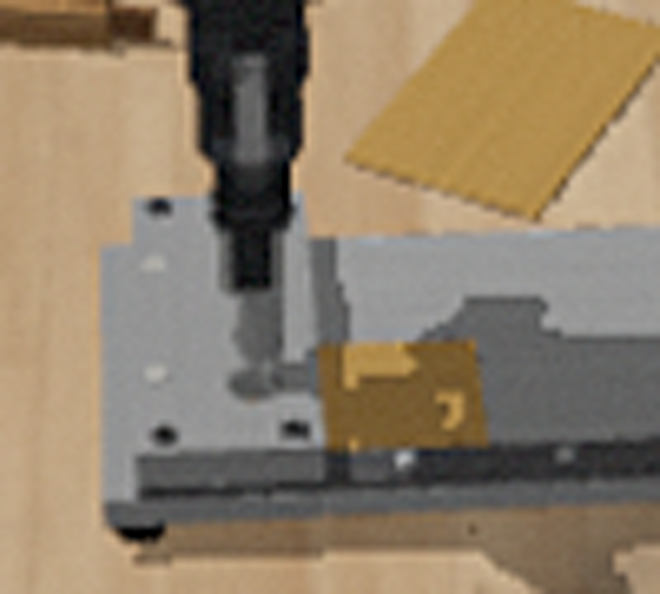

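The punch hangs over the large hole. Its lower end is around crop (259,355) and the hole is at (252,383). The next step is a sub-pixel comparison against the picture taken without the punch.

Run:
```python
from h import *
np.set_printoptions(linewidth=200)
b=snap('side').astype(int).sum(2)//3; o=cv2.imread('pics/s0.png').astype(int).sum(2)//3
print('now');
for v in range(228,254):print(v,b[v,254:274])
print('before')
for v in range(238,254):print(v,o[v,254:274])
t=cv2.imread('pics/t0.png').astype(int).sum(2)//3
print('top')
for v in range(191,200):print(v,t[v,244:264])
```

```text
now
228 [150 150 150 154 116  82  42  16  29  23  24  22  70  86 143 150 150 142 109  97]
229 [151 147 150 155 113  87  43  18  30  29  16  23  69  84 146 154 147 140 108  97]
230 [150 151 150 153 111  80  43  19  20  26  28  22  71  88 145 149 147 143 110  96]
231 [148 150 151 153 112  83  49  23  32  28  25  22  68  85 147 150 148 154 114  98]
232 [150 149 153 152 111  96  47  13  21  14  16  11  71  83 142 150 147 154 114  96]
233 [149 150 150 153 120  94  47  32  36  34  31  39  78  92 146 150 149 151 119  99]
234 [148 149 150 150 140 118  94  82  71  69  72  84  92  95 144 150 148 151 122  99]
235 [148 149 151 150 151 149 140 112  91  88  95  91  86  91 144 149 146 152 119 102]
236 [151 149 147 147 151 149 146 115  86  88  85  87  88  91 145 150 148 148 126 101]
237 [149 146 148 147 147 149 144 112  98  89  88  87  83  89 143 150 149 148 134 103]
238 [149 148 149 147 149 151 141 110  95  96  91  87  86  93 143 150 150 149 131 104]
239 [147 146 149 148 147 152 132 109  98  97  91  88  83  85 142 149 146 148 128 103]
240 [148 146 149 149 151 152 117  99  99  94  91  87  86  72 141
[... 2600 characters left out ...]
158 157 157]
192 [158 158 159 160 162 155 143 151 159 160 159 158 159 159 158 159 159 158 159 158]
193 [157 157 159 158 143 106  93 106 126 150 160 158 158 154 139 140 149 159 157 157]
194 [157 157 159 151 106  68  76  83  91 121 160 161 152 114  94  95 123 158 159 158]
195 [156 158 157 142  85  75  98  98  94 110 153 157 140  80  75  87 114 153 158 157]
196 [158 157 157 143  90  69 102 103 102 118 158 161 148  97  92  98 119 153 159 159]
197 [161 159 159 151 109  69  97 100 108 134 160 160 156 135 123 121 144 157 158 158]
198 [155 157 157 157 143 117 110 120 134 152 157 157 157 154 151 150 155 158 157 158]
199 [139 158 158 159 157 152 150 150 155 158 157 156 157 158 158 157 156 157 157 158]
```

>>> move_arm(
  targets=[
    {"dx": 0.11, "dy": 0.06, "dz": -0.1, "rx": 0, "ry": 0, "rz": 0},
    {"dx": 0, "dy": 0, "dz": -0.1, "rx": 0, "ry": 0, "rz": 0},
    {"dx": 0, "dy": 0, "dz": -0.08, "rx": 0, "ry": 0, "rz": 0},
    {"dx": 0, "dy": 0, "dz": 0, "rx": 0, "ry": 0, "rz": 0},
    {"dx": 0, "dy": 0, "dz": 0, "rx": 0, "ry": 0, "rz": 0},
    {"dx": 0, "dy": 0, "dz": 0, "rx": 0, "ry": 0, "rz": 0},
    {"dx": 0, "dy": 0, "dz": 0, "rx": 0, "ry": 0, "rz": 0},
    {"dx": 0, "dy": 0, "dz": 0, "rx": 0, "ry": 0, "rz": 0},
    {"dx": 0, "dy": 0, "dz": 0, "rx": 0, "ry": 0, "rz": 0},
    {"dx": 0, "dy": 0, "dz": 0, "rx": 0, "ry": 0, "rz": 0},
  ],
)

```text
t: 23.35
tcp_pos: [0.5748, 0.0993, 0.0942]
tool_rot: [-0.009, 1.0, -0.0, 0.0]
force: [0.0, 0.0, -0.8]
finger_gap: 0.18
gripper_force: 29.4
```

Run:
```python
from h import *
np.set_printoptions(linewidth=200)
b=np.mean([snap('side') for _ in range(3)],0).sum(2)//3
cv2.imwrite('pics/s6.png',cv2.resize(b[215:265,235:295].astype(np.uint8),None,fx=10,fy=10,interpolation=cv2.INTER_NEAREST))
for v in range(234,254):print(v,b[v,254:276].astype(int))
s=sensors.sense();p=s['tcp_pos'];print(p,s['force'],[proj('side',q) for q in(p-[0,0,.0377],p-[0,0,.0277],p)])
```

```text
234 [150 150 157 114  82  40  18  25  29  25  16  69  85 146 149 149 146 152 123 100  99  98]
235 [149 149 157 115  80  38  18  18  23  23  15  66  85 145 151 148 146 150 123 101  99  97]
236 [149 149 155 119  86  45  31  37  31  46  43  75  89 144 150 149 145 149 126 102  99 100]
237 [148 147 152 141 119  97  83  73  69  84  83  90  96 145 150 148 147 149 132 103  96 102]
238 [150 148 151 152 147 136 113  90  89  92  92  86  88 142 150 148 148 150 133 104  98  99]
239 [149 148 150 149 152 135 111  91  85  90  90  84  89 143 151 146 146 149 131 105 101 101]
240 [150 147 149 149 151 133 108  99  88  88  89  81  89 144 152 149 150 153 127 102  98  99]
241 [147 147 149 149 149 138 108  98  94  90  87  83  90 145 150 148 151 139 101  89  94  98]
242 [150 147 149 148 150 145 111  98  95  89  87  82  90 144 153 151 154 111  83  79  83  87]
243 [150 146 148 149 149 142 112  97  95  86  89  83  92 149 144 136 139 106  95  90  86  84]
244 [149 147 150 149 151 144 111  95  94  88  87  83  95 135 106  89  92  93  97  89  84  85]
245 [149 146 150 148 151 143 112  96  92  87  87  84  91  92  94  
[... 264 characters left out ...]
  98  78  69  89  92  96  95  96  91  84  86]
249 [148 149 149 151 151 140 104  82  82  80  76  89  87 108 121 123 100  96  96  91  86  87]
250 [150 148 149 151 149 153 138 118 106 102 111 120 127 150 157 159 113  89  95  93  86  86]
251 [150 149 149 149 150 149 149 154 146 145 150 156 152 149 152 153 126 120  98  88  85  86]
252 [148 150 149 151 149 148 148 148 149 149 150 151 147 149 154 149 157 160 134  98  80  83]
253 [148 149 148 150 150 148 146 146 149 146 148 150 153 139 134 120 134 141 157 125  90  84]
[0.57477493 0.0993251  0.09415715] [-0.3026804   0.51811001 -0.48378461] [array([261.09936741, 245.86818518]), array([261.01276074, 242.51735881]), array([260.7681599 , 233.05371218])]
```

View pics/s6.png

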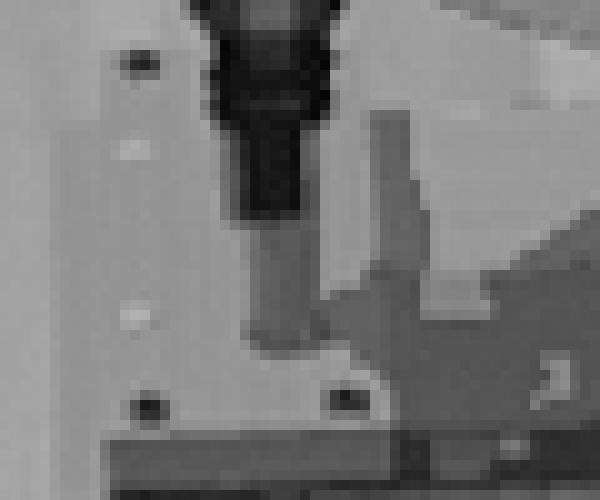

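>>> move_arm(
  targets=[
    {"dx": 0, "dy": 0.08, "dz": 0, "rx": 0, "ry": 0, "rz": 0},
    {"dx": 0, "dy": 0, "dz": -0.04, "rx": 0, "ry": 0, "rz": 0},
    {"dx": 0, "dy": 0, "dz": -0.04, "rx": 0, "ry": 0, "rz": 0},
    {"dx": 0, "dy": 0, "dz": -0.04, "rx": 0, "ry": 0, "rz": 0},
    {"dx": 0, "dy": 0, "dz": -0.04, "rx": 0, "ry": 0, "rz": 0},
    {"dx": 0, "dy": 0, "dz": -0.04, "rx": 0, "ry": 0, "rz": 0},
    {"dx": 0, "dy": 0, "dz": -0.02, "rx": 0, "ry": 0, "rz": 0},
    {"dx": 0, "dy": 0, "dz": 0, "rx": 0, "ry": 0, "rz": 0},
    {"dx": 0, "dy": 0, "dz": 0, "rx": 0, "ry": 0, "rz": 0},
    {"dx": 0, "dy": 0, "dz": 0, "rx": 0, "ry": 0, "rz": 0},
  ],
)

```text
t: 24.75
tcp_pos: [0.5749, 0.1012, 0.0888]
tool_rot: [-0.009, 1.0, -0.0, 0.0]
force: [-0.2, -1.3, 2.2]
finger_gap: 0.178
gripper_force: 29.7
```

>>> move_arm(
  targets=[
    {"dx": 0, "dy": 0, "dz": -0.02, "rx": 0, "ry": 0, "rz": 0},
    {"dx": 0, "dy": 0, "dz": -0.02, "rx": 0, "ry": 0, "rz": 0},
    {"dx": 0, "dy": 0, "dz": -0.02, "rx": 0, "ry": 0, "rz": 0},
    {"dx": 0, "dy": 0, "dz": 0, "rx": 0, "ry": 0, "rz": 0},
    {"dx": 0, "dy": 0, "dz": 0, "rx": 0, "ry": 0, "rz": 0},
    {"dx": 0, "dy": 0, "dz": 0, "rx": 0, "ry": 0, "rz": 0},
    {"dx": 0, "dy": 0, "dz": 0, "rx": 0, "ry": 0, "rz": 0},
    {"dx": 0, "dy": 0, "dz": 0, "rx": 0, "ry": 0, "rz": 0},
    {"dx": 0, "dy": 0, "dz": 0, "rx": 0, "ry": 0, "rz": 0},
    {"dx": 0, "dy": 0, "dz": 0, "rx": 0, "ry": 0, "rz": 0},
  ],
)

```text
t: 26.0
tcp_pos: [0.5746, 0.1012, 0.087]
tool_rot: [-0.009, 1.0, -0.0, -0.0]
force: [-1.4, -4.6, -1.7]
finger_gap: 0.179
gripper_force: 29.9
```

The punch has entered the hole. The -4.6 N side force means I am slightly too far +y, so I'll ease back and continue down.

>>> move_arm(
  targets=[
    {"dx": 0, "dy": -0.03, "dz": 0, "rx": 0, "ry": 0, "rz": 0},
    {"dx": 0, "dy": 0, "dz": 0, "rx": 0, "ry": 0, "rz": 0},
    {"dx": 0, "dy": 0, "dz": -0.03, "rx": 0, "ry": 0, "rz": 0},
    {"dx": 0, "dy": 0, "dz": -0.03, "rx": 0, "ry": 0, "rz": 0},
    {"dx": 0, "dy": 0, "dz": -0.03, "rx": 0, "ry": 0, "rz": 0},
    {"dx": 0, "dy": 0, "dz": -0.03, "rx": 0, "ry": 0, "rz": 0},
    {"dx": 0, "dy": 0, "dz": -0.03, "rx": 0, "ry": 0, "rz": 0},
    {"dx": 0, "dy": 0, "dz": -0.03, "rx": 0, "ry": 0, "rz": 0},
    {"dx": 0, "dy": 0, "dz": 0, "rx": 0, "ry": 0, "rz": 0},
    {"dx": 0, "dy": 0, "dz": 0, "rx": 0, "ry": 0, "rz": 0},
  ],
)

```text
t: 27.25
tcp_pos: [0.5748, 0.1006, 0.0825]
tool_rot: [-0.009, 1.0, 0.0, -0.0]
force: [-0.7, -3.0, -0.9]
finger_gap: 0.174
gripper_force: 29.7
```

>>> move_arm(
  targets=[
    {"dx": 0, "dy": -0.02, "dz": 0, "rx": 0, "ry": 0, "rz": 0},
    {"dx": 0, "dy": 0, "dz": -0.04, "rx": 0, "ry": 0, "rz": 0},
    {"dx": 0, "dy": 0, "dz": -0.04, "rx": 0, "ry": 0, "rz": 0},
    {"dx": 0, "dy": 0, "dz": -0.04, "rx": 0, "ry": 0, "rz": 0},
    {"dx": 0, "dy": 0, "dz": -0.04, "rx": 0, "ry": 0, "rz": 0},
    {"dx": 0, "dy": 0, "dz": -0.04, "rx": 0, "ry": 0, "rz": 0},
    {"dx": 0, "dy": 0, "dz": -0.04, "rx": 0, "ry": 0, "rz": 0},
    {"dx": 0, "dy": 0, "dz": -0.04, "rx": 0, "ry": 0, "rz": 0},
    {"dx": 0, "dy": 0, "dz": 0, "rx": 0, "ry": 0, "rz": 0},
    {"dx": 0, "dy": 0, "dz": 0, "rx": 0, "ry": 0, "rz": 0},
  ],
)

```text
t: 28.5
tcp_pos: [0.5748, 0.1001, 0.0757]
tool_rot: [-0.009, 1.0, -0.0, 0.0]
force: [-0.8, -0.1, -1.2]
finger_gap: 0.175
gripper_force: 29.5
```

>>> move_arm(
  targets=[
    {"dx": 0, "dy": 0, "dz": -0.03, "rx": 0, "ry": 0, "rz": 0},
    {"dx": 0, "dy": 0, "dz": -0.03, "rx": 0, "ry": 0, "rz": 0},
    {"dx": 0, "dy": 0, "dz": -0.03, "rx": 0, "ry": 0, "rz": 0},
    {"dx": 0, "dy": 0, "dz": -0.03, "rx": 0, "ry": 0, "rz": 0},
    {"dx": 0, "dy": 0, "dz": -0.02, "rx": 0, "ry": 0, "rz": 0},
    {"dx": 0, "dy": 0, "dz": -0.02, "rx": 0, "ry": 0, "rz": 0},
    {"dx": 0, "dy": 0, "dz": -0.01, "rx": 0, "ry": 0, "rz": 0},
    {"dx": 0, "dy": 0, "dz": 0, "rx": 0, "ry": 0, "rz": 0},
    {"dx": 0, "dy": 0, "dz": 0, "rx": 0, "ry": 0, "rz": 0},
    {"dx": 0, "dy": 0, "dz": 0, "rx": 0, "ry": 0, "rz": 0},
  ],
)

```text
t: 29.75
tcp_pos: [0.5748, 0.1001, 0.0714]
tool_rot: [-0.009, 1.0, -0.0, 0.0]
force: [-0.8, 0.2, -1.3]
finger_gap: 0.171
gripper_force: 29.5
```

Not in contact yet, so I'll go another 1 mm in small steps.

>>> move_arm(
  targets=[
    {"dx": 0, "dy": 0, "dz": -0.01, "rx": 0, "ry": 0, "rz": 0},
    {"dx": 0, "dy": 0, "dz": -0.01, "rx": 0, "ry": 0, "rz": 0},
    {"dx": 0, "dy": 0, "dz": -0.01, "rx": 0, "ry": 0, "rz": 0},
    {"dx": 0, "dy": 0, "dz": -0.01, "rx": 0, "ry": 0, "rz": 0},
    {"dx": 0, "dy": 0, "dz": 0, "rx": 0, "ry": 0, "rz": 0},
    {"dx": 0, "dy": 0, "dz": 0, "rx": 0, "ry": 0, "rz": 0},
    {"dx": 0, "dy": 0, "dz": 0, "rx": 0, "ry": 0, "rz": 0},
    {"dx": 0, "dy": 0, "dz": 0, "rx": 0, "ry": 0, "rz": 0},
    {"dx": 0, "dy": 0, "dz": 0, "rx": 0, "ry": 0, "rz": 0},
    {"dx": 0, "dy": 0, "dz": 0, "rx": 0, "ry": 0, "rz": 0},
  ],
)

```text
t: 31.0
tcp_pos: [0.575, 0.1001, 0.0707]
tool_rot: [-0.009, 1.0, -0.0, 0.0]
force: [-0.8, 0.0, 5.8]
finger_gap: 0.178
gripper_force: 30.1
```

Contact at 5.8 N, at the height expected for standing on the blank. Release.

>>> move_arm(
  targets=[
    {"dx": 0, "dy": 0, "dz": 0, "rx": 0, "ry": 0, "rz": 0},
    {"dx": 0, "dy": 0, "dz": 0, "rx": 0, "ry": 0, "rz": 0},
    {"dx": 0, "dy": 0, "dz": 0, "rx": 0, "ry": 0, "rz": 0},
    {"dx": 0, "dy": 0, "dz": 0, "rx": 0, "ry": 0, "rz": 0},
    {"dx": 0, "dy": 0, "dz": 0, "rx": 0, "ry": 0, "rz": 0},
    {"dx": 0, "dy": 0, "dz": 0, "rx": 0, "ry": 0, "rz": 0},
    {"dx": 0, "dy": 0, "dz": 0, "rx": 0, "ry": 0, "rz": 0},
    {"dx": 0, "dy": 0, "dz": 0, "rx": 0, "ry": 0, "rz": 0},
    {"dx": 0, "dy": 0, "dz": 0, "rx": 0, "ry": 0, "rz": 0},
    {"dx": 0, "dy": 0, "dz": 0, "rx": 0, "ry": 0, "rz": 0},
  ],
  claw=45,
)

```text
t: 32.25
tcp_pos: [0.5748, 0.1001, 0.0704]
tool_rot: [-0.009, 1.0, -0.0, -0.0]
force: [-0.6, -0.3, -0.6]
finger_gap: 0.451
gripper_force: 0.0
```

>>> move_arm(
  targets=[
    {"dx": 0, "dy": 0, "dz": 0.2, "rx": 0, "ry": 0, "rz": 0},
    {"dx": 0, "dy": 0, "dz": 0.4, "rx": 0, "ry": 0, "rz": 0},
    {"dx": 0, "dy": 0, "dz": 0.8, "rx": 0, "ry": 0, "rz": 0},
    {"dx": 0, "dy": 0, "dz": 1, "rx": 0, "ry": 0, "rz": 0},
    {"dx": 0, "dy": 0, "dz": 1, "rx": 0, "ry": 0, "rz": 0},
    {"dx": 0, "dy": -0.5, "dz": 0.5, "rx": 0, "ry": 0, "rz": 0},
    {"dx": 0, "dy": -1, "dz": 0, "rx": 0, "ry": 0, "rz": 0},
    {"dx": 0, "dy": -1, "dz": 0, "rx": 0, "ry": 0, "rz": 0},
    {"dx": 0, "dy": -1, "dz": 0, "rx": 0, "ry": 0, "rz": 0},
    {"dx": 0, "dy": -1, "dz": 0, "rx": 0, "ry": 0, "rz": 0},
  ],
)

```text
t: 33.5
tcp_pos: [0.5744, -0.014, 0.1679]
tool_rot: [-0.009, 1.0, -0.0, -0.0]
force: [0.2, -0.4, 0.2]
finger_gap: 0.451
gripper_force: 0.0
```

>>> move_arm(
  targets=[
    {"dx": 0, "dy": -1, "dz": 0, "rx": 0, "ry": 0, "rz": 0},
    {"dx": 0, "dy": -1, "dz": 0, "rx": 0, "ry": 0, "rz": 0},
    {"dx": 0, "dy": -1, "dz": 0, "rx": 0, "ry": 0, "rz": 0},
    {"dx": 0, "dy": -0.5, "dz": 0, "rx": 0, "ry": 0, "rz": 0},
    {"dx": 0, "dy": 0, "dz": 0, "rx": 0, "ry": 0, "rz": 0},
    {"dx": 0, "dy": 0, "dz": 0, "rx": 0, "ry": 0, "rz": 0},
    {"dx": 0, "dy": 0, "dz": 0, "rx": 0, "ry": 0, "rz": 0},
    {"dx": 0, "dy": 0, "dz": 0, "rx": 0, "ry": 0, "rz": 0},
    {"dx": 0, "dy": 0, "dz": 0, "rx": 0, "ry": 0, "rz": 0},
    {"dx": 0, "dy": 0, "dz": 0, "rx": 0, "ry": 0, "rz": 0},
  ],
)

```text
t: 34.75
tcp_pos: [0.5748, -0.0997, 0.1679]
tool_rot: [-0.009, 1.0, -0.0, -0.0]
force: [-0.6, -0.5, 0.5]
finger_gap: 0.45
gripper_force: 0.0
```

```bash
python3 - <<'E'
from h import *
a=snap('top');b=snap('side')
x=cv2.resize(a[172:262,233:293,::-1],None,fx=5.6,fy=5.6,interpolation=cv2.INTER_CUBIC)
y=cv2.resize(b[180:280,235:350,::-1],None,fx=4,fy=4,interpolation=cv2.INTER_CUBIC)
h=min(len(x),len(y));cv2.imwrite('pics/f7.png',np.hstack([x[:h],y[:h]]))
E
python3 bl.py
```

```text
n 364 x -111.60598484367122 -26.358596268971365 y -93.18053530129352 33.446405124905866
-90 -18.6 30.8
-80 -19.2 30.6
-70 -19.8 33.4
-60 -20.4 32.9
-50 -21.0 32.1
-40 -18.2 31.5
-30 -18.3 31.0
tcp cutter -0.002665847712887072 -0.18227882295336614 [ 0.5748029  -0.09987677  0.1679309 ] [-0.33261451  0.28473742  0.33898812] [-9.24121880e-03  9.99957299e-01 -6.57146600e-06  1.40091629e-05]
```

View pics/f7.png

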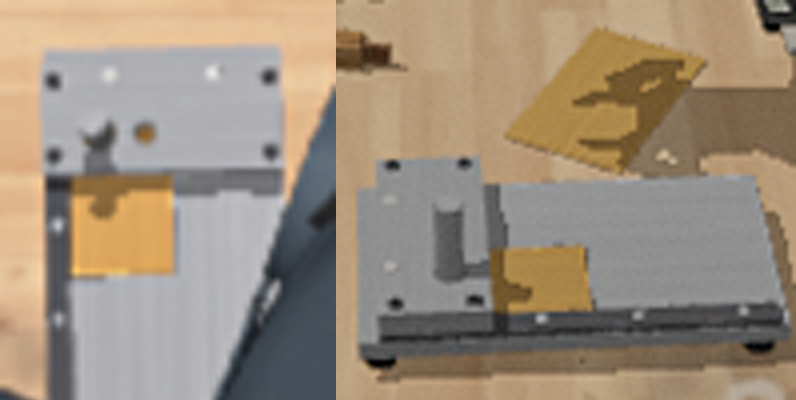

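The punch stands upright in the large hole, at (448,240) in the side half of the picture. The blank is still square along the fence, its rear edge sits where it should when home, and the arm is clear.

```bash
python3 -c "
from h import *
print(order.sign_off())"
```

```text
the job is handed in; nothing more can be done
None
```

The job is handed in at about 35 s of the 72 s allowed: the blank is home along the fence, and the thick punch stands released on it in the large hole; sign-off returned no verdict.

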